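Fold open the blue bifold cupboard

ROBOT

A 6-joint arm with a two-finger parallel gripper is mounted at the origin on a cart in front of the work surface, level with it; the furniture and walls round the work are solid. World frame = base frame: x ahead of the robot, y to its left, z up, the work surface at z = 0. Lengths are in mm, angles in rad, forces in N, time in s.
With the tool pointing down it reaches from about 275 to 750 mm from the base axis. Payload 10.2 kg.
Tool frame: the origin (TCP) lies at the very end of the fingers, on their centre line; the grasp point (between the pads) lies 19 mm behind it; z points along the fingers, y is the line along which they close (so a half turn about z gives the same grasp; the last joint's range is limited). The gripper opens to 85 mm and grips with 20 to 120 N. Pads are 22 mm wide; open, the fingers measure 114 mm over their backs; the gripper's body (76 mm by 85 mm) begins 54 mm behind the grasp point. The pads swing forward as they close: fully open they stand 13 mm farther back than shut.
Start: joints at [-1.428, 0.313, 1.498, -0, 1.331, -0.223], TCP at [187.778, -490.276, 231.294] pointing down, gripper open.
Joint ranges: [-2.94, 2.94], [-0.97, 2.17], [0.19, 2.56], [-1.23, 4.37], [0.02, 3.11], [-2.88, 2.88]. Speed limits (rad/s): [2.39, 2.39, 3.01, 3.14, 3.14, 3.14].

INTERFACE

Orientations are given as a unit quaternion [w, x, y, z].
In Python, from rig import monitor, eyes, job gives the robot as it stands. The module is installed in compiled form; this text tells all that it offers.
- The arm moves only by the tool send_rows, never from a script. Its argument "targets" is one flat list of numbers, 7 for each row, row after row: the turn, a rotation vector about the tool's x, y, z in degrees, then the shift along the tool's x, y, z in units of 60 mm (1.0 is 60 mm), then the opening, from -1 (shut) to 1 (fully open), so that 0 is half open. A call has 1 to 5 rows; each row shifts and turns the commanded pose from where the row before left it, along the tool's axes as they then stand; what a row does not reach is not made up. A row lasts 1/8 s, in which the tool goes at most 62.5 mm and 10.7 degrees, less where a joint would pass 70% of its speed; a pose out of reach is approached as far as the arm can. A call is refused whole if a number of a shift passes 1 or a number of a turn 10.7, either way. A call with a gripper value outside its range is refused whole. The fingers move at their own pace and stop on an object; "newtons" is the grip in N (left out, the last holds). Time passes only in rows, so rows that do not move let the fingers close. It gives the time, the measured TCP pose, the force, the opening and the grip force at its end, in the units of the state.
- monitor.sense(): the state, without advancing time (a new reading comes with each control period).
- eyes.capture(name): name is "scene" or "top" or "wrist"; returns a dict with "img" (420x560x3 uint8, red, green, blue), "K" (3x3 intrinsics, pixels), "R" (3x3) and "t" (3): a world point X has camera coordinates R X + t. Camera axes: x right, y down, z forward; pixel columns grow to the right and rows downward; lengths in mm; the calibration is good to about 2 mm. The wrist camera is an equidistant fisheye: a pixel r from the principal point sees the ray r / f radians off the axis. A picture is of the moment at which its call begins. There is no depth.
- job.finish_job(): hands the job in; it is judged then, once.
The state is a dict: "time_s": time; "joints": joint angles; "dq": joint speeds; "tau": joint torques, N m; "eef_pos": TCP position; "ee_rot": TCP orientation; "force": force on the tool from outside, world axes, zero at the start; "wrist_torque": the same for the moment, N m; "grip_width": opening from 0.0 (shut) to 1.0 (fully open); "grip_force": force on a finger pad.
Only numpy, scipy, OpenCV 4.12 (cv2) and the standard library are available. Lean on these libraries where they do the work, as an engineer would, in place of code of your own. Each camera call takes 0.05 s, during which the arm holds its last target. There are 200 camera calls.

TASK

The spare pressure gauge is in the small cupboard with the blue bifold door, which stands half open. Push the door at its fold hinge, by the steel post on top of the fold, so that both panels collapse along the track until they are folded together at the cupboard's left side and the opening is clear. Leave the yellow door as it stands.

Things in the scene. Friction and masses are not known exactly. Their poses are not given: they have to be found in the camera images.
- blue_leaf (a joint): Angle (rad) of the blue door's left panel: 0 = shut, 1.5 = stop, both panels folded together, standing straight out of the front; starts at 0.6 to 0.9. Two blue panels, each 85 mm wide, upper edges 184 mm above the bench; the right one's far edge runs in the floor track and follows by itself. Moves easily (1 to 2 N at the fold), stays where left.
- blue_fold (a point): On the blue door's fold hinge axis, 212 mm above the bench, mid-height of its upright steel push post, 16 mm in diameter, which stands on the fold from 188 mm up to a black cap (19 mm across) at 232 to 240. Push it from any side. As the door folds it moves on a level arc of radius 85 mm about blue_hinge, clockwise from above: first towards the robot and left, at last purely left.
- blue_hinge (a point): On the fixed upright hinge axis of the blue left panel, at the left front corner of its cupboard, level with blue_fold (in the air, 212 mm above the bench). The cupboard is a fixed white box, 190 mm wide, 140 deep, 180 high, front towards the robot, turned by up to 0.3 rad. Shut, the fold would lie 85 mm to the right of this point along the front.
- yellow_fold (a point): The same point on the fold post of the yellow door: a second cupboard, alike but for its yellow door, beside the blue one on either side. Its door also stands half open (0.6 to 0.9 rad) and must stay as it is.

How it is judged (in metres and radians):
At the end, for the whole second after the job is handed in: The blue door's left panel stands at 1.3 rad or more (within about 12 degrees of its 1.5 rad stop) and is at rest; the yellow door's fold is within 20 mm of where it stood (value of joint blue_leaf above 1.3 rad and velocity of joint blue_leaf between -0.1 and 0.1 rad/s and distance of yellow_fold from where it was at the start of the episode below 0.02 m); the robot touches nothing.
It fails at once if the yellow door is moved (its fold by more than 20 mm) (not (distance of yellow_fold from where it was at the start of the episode below 0.02 m)).
It also fails if it takes over 32 s, if anything falls off the work surface, if the arm or the gripper's body presses on something with over 40 N, if the wrist force passes 120 N, or if a joint passes its speed limit or range.

## Working session

There is one attempt and no reset: what is moved stays moved. The work goes in short steps, Python scripts to look and compute and a tool call to move; the robot and the scene stay as the last step left them, time stands still between calls to the robot, and variables do not carry over. Pictures are saved under pics/ and viewed, at most 10 in all, crops included, and the job is handed in when it is done.

Besides the shell and the picture viewer there is one more tool, called after "Request:" as a command line: name --argument value ..., lists and objects as JSON in quotes. send_rows: Moves the arm, as the interface text tells. Its arguments: {"type":"object","properties":{"targets":{"type":"array","items":{"type":"number"}},"newtons":{"type":"number"}},"required":["targets"]}

```bash
mkdir -p pics; cat > h.py <<'E'
import numpy as np,cv2,json
from rig import monitor,eyes,job
def snap(n,tag):
    c=eyes.capture(n); cv2.imwrite(f'pics/{tag}.png',cv2.cvtColor(np.array(c['img']),cv2.COLOR_RGB2BGR))
    np.savez(f'pics/{tag}.npz',K=c['K'],R=c['R'],t=c['t'])
def ray(tag,u,v):
    d=np.load(f'pics/{tag}.npz');R=d['R'];o=-R.T@d['t'];r=R.T@np.linalg.inv(d['K'])@[u,v,1];return o,r/np.linalg.norm(r)
def atz(tag,u,v,z):
    o,r=ray(tag,u,v);return o+r*(z-o[2])/r[2]
def tri(obs):
    A=np.zeros((3,3));b=np.zeros(3)
    for q in obs:
        o,r=ray(*q);P=np.eye(3)-np.outer(r,r);A+=P;b+=P@o
    return np.linalg.solve(A,b)
E
python3 - <<'E'
from h import *
snap('scene','s0');snap('top','t0')
s=monitor.sense();print(s['time_s'],s['ee_rot'],s['eef_pos'])
E
```

```text
0.1 [-5.59283820e-04  9.83320034e-01  1.81882921e-01  1.26569924e-05] [ 187.7375903  -490.04496968  230.80549878]
```

View pics/s0.png

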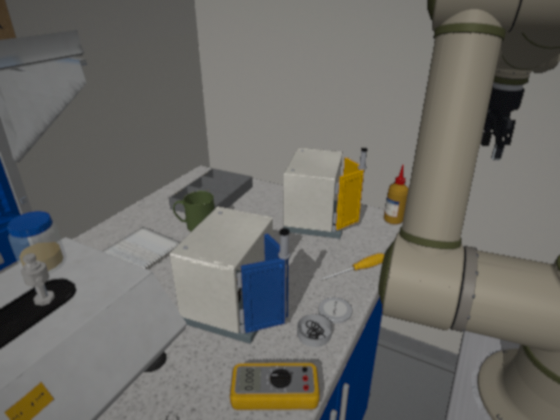

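View pics/t0.png

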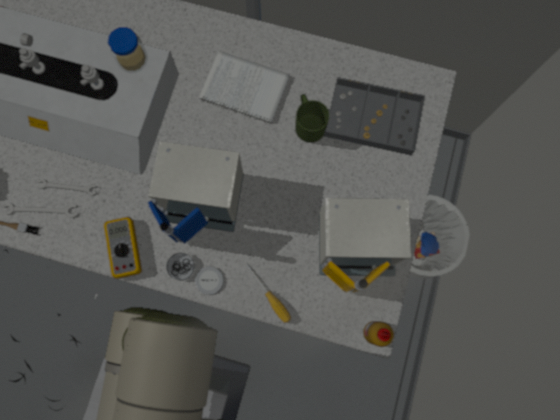

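The scene view shows the blue post cap near (285,232) and the yellow one at (364,152). In the top view the blue fold is near (170,235), the yellow fold near (363,283), and the robot is at the bottom.

```bash
python3 - <<'E'
from h import *
t=cv2.imread('pics/t0.png');s=cv2.imread('pics/s0.png')
f=lambda i,x,y,w,h:cv2.resize(i[y:y+h,x:x+w],(400,300),interpolation=cv2.INTER_CUBIC)
cv2.imwrite('pics/c0.png',np.vstack([np.hstack([f(t,140,180,100,75),f(t,315,225,100,75)]),np.hstack([f(s,230,210,100,75),f(s,320,130,100,75)])]))
for n,u,v in [('cornerL blue',152,200),('cornerR',238,208),('back R',242,150)]: print(n,atz('t0',u,v,180).round())
E
```

```text
cornerL blue [531. 121. 180.]
cornerR [567. -73. 180.]
back R [701. -42. 180.]
```

View pics/c0.png

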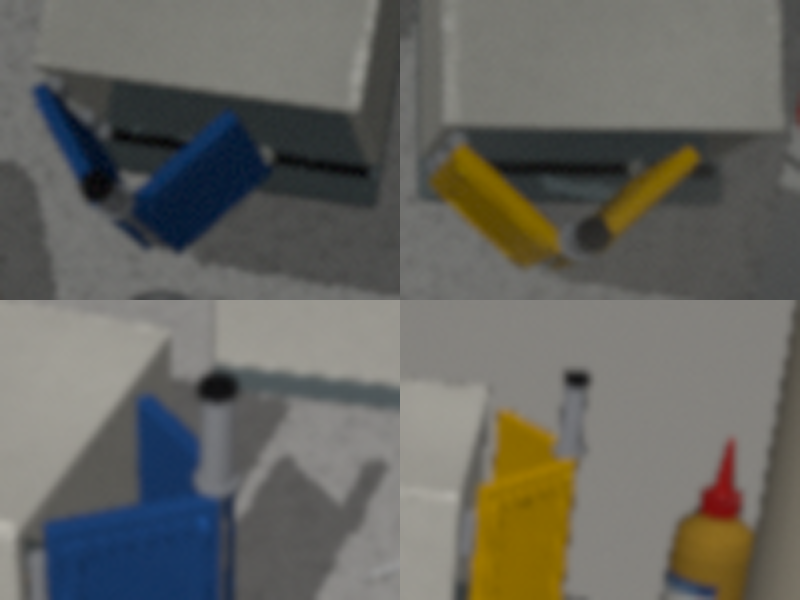

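The crops put the blue cap at top (164.2,226.2) and scene (284.5,230.8), and the yellow cap at top (363,283.2) and scene (364,149.5). The left blue panel's hinge end is at top (150.5,203).

```bash
python3 - <<'E'
from h import *
b=tri([('t0',164.2,226.2),('s0',284.5,230.8)]);y=tri([('t0',363,283.2),('s0',364,149.5)])
print(b,y,atz('t0',164.2,226.2,239),atz('t0',363,283.2,239))
h=atz('t0',150.5,203,184);print('h',h,np.linalg.norm((b-h)[:2]))
h2=atz('t0',149.2,196.5,180);print('boxcornerL',h2)
L=atz('t0',149.2,196.5,180);Rr=atz('t0',229.5,207,180);print(Rr, 'yaw',np.arctan2(Rr[0]-L[0],L[1]-Rr[1]))
d=(b-h)[:2];print('fold ang',np.arctan2(d[0],-d[1]))
E
```

```text
[475.14099777  60.95453938 236.00206365] [ 474.83281056 -379.53434407  233.93036293] [473.70408761  59.74792159 239.        ] [ 473.24719749 -379.08267126  239.        ]
h [522.36456739 120.59484652 184.        ] 76.07254277237337
boxcornerL [536.59146925 129.54125963 180.        ]
[563.56864258 -54.11342543 180.        ] yaw 0.14584773224283576
fold ang -0.669724762912974
```

Blue fold is at about (475,61), its hinge at about (530,125), and the leaf is at about 0.85 rad. I'll shut the gripper, lift and turn 10°, then approach from the right rear of the post.

Request:
send_rows --targets '[0,0,-10,0,0,-0.8,-1,0,0,0,0.8,-0.4,0,-1,0,0,0,0.8,-0.4,0,-1,0,0,0,0.8,-0.4,0,-1,0,0,0,0.8,-0.4,0,-1]'

```text
time_s: 0.72
eef_pos: [303.6, -307.5, 279.1]
ee_rot: [-0.0, 0.964, 0.267, 0.0]
force: [0.4, 0.0, 0.5]
grip_width: 0.003
grip_force: 0.0
```

Request:
send_rows --targets '[0,0,0,0.8,-0.4,0,-1,0,0,0,0.8,-0.4,0,-1,0,0,0,0.8,-0.4,0,-1,0,0,0,0.8,-0.4,0,-1,0,0,0,0,0,0,-1]'

```text
time_s: 1.35
eef_pos: [419.2, -125.5, 279.1]
ee_rot: [-0.0, 0.963, 0.269, -0.0]
force: [0.1, 0.0, 0.2]
grip_width: -0.001
grip_force: 0.0
```

```bash
python3 - <<'E'
from h import *
from scipy.spatial.transform import Rotation as R
s=monitor.sense();q=s['ee_rot'];M=R.from_quat([q[1],q[2],q[3],q[0]]).as_matrix()
print(s['time_s'],s['eef_pos'],s['grip_width'],s['force'],'\n',M.round(3),M.T@(np.array([505,27,280])-s['eef_pos'])/60)
E
```

```text
1.35 [ 419.18739669 -125.52293428  279.07781995] -0.0014195757026287759 [0.05994328 0.02434104 0.22088848] 
 [[ 0.855  0.519 -0.   ]
 [ 0.519 -0.855  0.001]
 [ 0.    -0.001 -1.   ]] [ 2.54148153 -1.43122944 -0.01426871]
```

Request:
send_rows --targets '[0,0,0,0.85,-0.48,0,-1,0,0,0,0.85,-0.48,0,-1,0,0,0,0.85,-0.48,0,-1,0,0,0,0,0,0.6,-1,0,0,0,0,0,0.6,-1]'

```text
time_s: 1.98
eef_pos: [505.0, 24.3, 206.0]
ee_rot: [0.0, 0.964, 0.267, -0.0]
force: [0.8, -0.9, 0.6]
grip_width: 0.0
grip_force: 0.0
```

```bash
python3 - <<'E'
from h import *
s=monitor.sense();print(s['eef_pos'],s['force']);snap('top','t1');snap('scene','s1')
t=cv2.imread('pics/t1.png');s=cv2.imread('pics/s1.png')
f=lambda i,x,y,w,h:cv2.resize(i[y:y+h,x:x+w],(400,300),interpolation=cv2.INTER_CUBIC)
cv2.imwrite('pics/c1.png',np.hstack([f(t,100,140,200,150),f(s,200,150,200,150)]))
E
```

```text
[505.01286729  24.26466454 206.04615715] [ 0.84984846 -0.93890883  0.56802215]
```

View pics/c1.png

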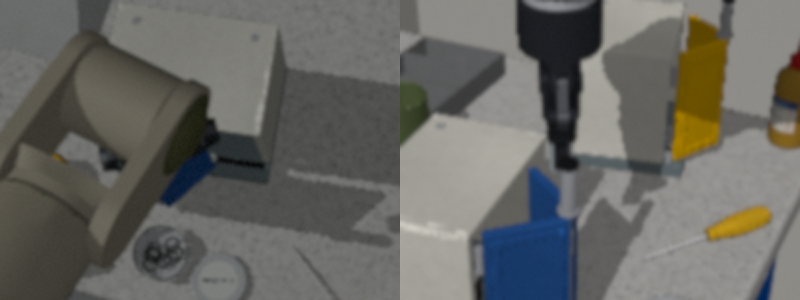

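The picture shows the shut fingers standing just behind the blue post in the scene view. Next I push along the arc.

Request:
send_rows --targets '[0,0,0,-0.1,-0.35,0,-1,0,0,0,-0.04,-0.13,0,-1,0,0,0,-0.03,-0.15,0,-1,0,0,0,-0.02,-0.15,0,-1,0,0,0,0,-0.12,0,-1]'

```text
time_s: 2.7
eef_pos: [467.4, 65.5, 207.6]
ee_rot: [0.0, 0.964, 0.267, 0.0]
force: [-0.3, -1.5, 0.9]
grip_width: -0.0
grip_force: 0.7
```

Request:
send_rows --targets '[0,0,0,0.02,-0.12,0,-1,0,0,0,0.03,-0.12,0,-1,0,0,0,0.03,-0.08,0,-1]'

```text
time_s: 3.08
eef_pos: [461.6, 84.6, 207.2]
ee_rot: [-0.0, 0.964, 0.267, -0.0]
force: [1.1, -1.4, -0.5]
grip_width: 0.0
grip_force: 0.8
```

```bash
python3 - <<'E'
from h import *
s=monitor.sense();print(s['time_s'],s['eef_pos'],s['force']);snap('top','t2');snap('scene','s2')
t=cv2.imread('pics/t2.png');s=cv2.imread('pics/s2.png')
f=lambda i,x,y,w,h:cv2.resize(i[y:y+h,x:x+w],(400,300),interpolation=cv2.INTER_CUBIC)
cv2.imwrite('pics/c2.png',np.hstack([f(t,100,140,200,150),f(s,200,190,140,105)]))
E
```

```text
3.075 [461.62229973  84.60413334 207.21796977] [ 1.12099395 -1.42947572 -0.52225445]
```

View pics/c2.png

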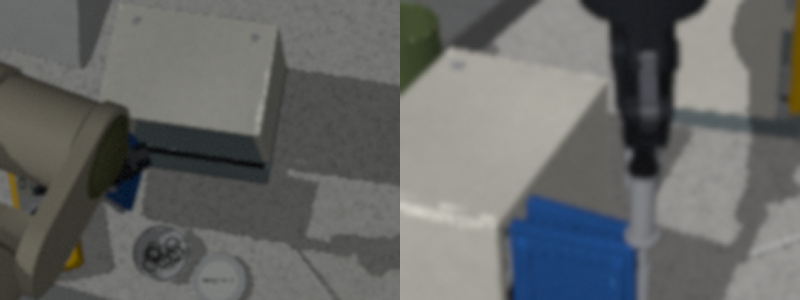

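The door is nearly folded and the fingers are still square on the post. I'll push on in small steps until the stop.

Request:
send_rows --targets '[0,0,0,0.03,-0.06,0,-1,0,0,0,0.03,-0.06,0,-1]'

```text
time_s: 3.42
eef_pos: [461.7, 86.4, 207.4]
ee_rot: [0.007, 0.964, 0.267, -0.002]
force: [-2.2, -53.4, 1.8]
grip_width: -0.001
grip_force: 22.1
```

Request:
send_rows --targets '[0,0,0,0.02,-0.05,0,-1,0,0,0,0,0,0,-1]'

```text
time_s: 3.68
eef_pos: [461.6, 86.5, 207.5]
ee_rot: [0.009, 0.964, 0.266, -0.003]
force: [-1.8, -59.2, 0.3]
grip_width: -0.003
grip_force: 25.1
```

Force rose sharply, so the door is at its stop. Next I back off, lift clear and check.

Request:
send_rows --targets '[0,0,0,0,0.3,0,-1,0,0,0,0,0.5,0,-1,0,0,0,0,0.3,-0.6,-1,0,0,0,0,0,-0.8,-1,0,0,0,0,0.8,0,-1]'

```text
time_s: 4.3
eef_pos: [520.3, -1.5, 295.3]
ee_rot: [0.001, 0.963, 0.268, 0.003]
force: [0.4, -0.2, -0.1]
grip_width: 0.001
grip_force: 0.0
```

Request:
send_rows --targets '[0,0,0,0,0.8,0,-1,0,0,0,0,0.8,0,-1,0,0,0,0,0,0,-1]'

```text
time_s: 4.68
eef_pos: [569.4, -87.0, 290.0]
ee_rot: [-0.001, 0.964, 0.265, -0.0]
force: [0.5, 0.6, 0.3]
grip_width: -0.0
grip_force: 0.0
```

```bash
python3 - <<'E'
from h import *
s=monitor.sense();print(s['time_s'],s['eef_pos'],s['force']);snap('top','t3');snap('scene','s3')
t=cv2.imread('pics/t3.png');s=cv2.imread('pics/s3.png')
f=lambda i,x,y,w,h:cv2.resize(i[y:y+h,x:x+w],(400,300),interpolation=cv2.INTER_CUBIC)
cv2.imwrite('pics/c3.png',np.hstack([f(t,100,140,200,150),f(s,220,190,100,75)]))
E
```

```text
4.675 [569.43252028 -87.01439573 290.02814527] [0.53922381 0.61374125 0.28019274]
```

View pics/c3.png

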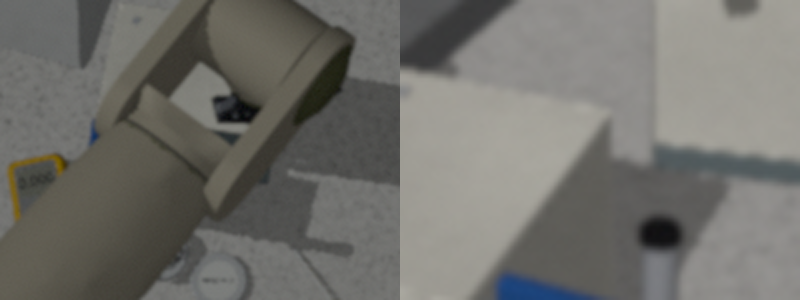

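The cap now sits at scene pixel (285,248). I'll compute the leaf angle from that.

```bash
python3 - <<'E'
from h import *
p=atz('s3',285,248,238);q=atz('s0',284.5,230.8,238)
h=np.array([530,125.5]);r=np.array([.145,-.99]);o=np.array([-.99,-.145])
for x in(q,p): d=x[:2]-h;print(x,np.linalg.norm(d),np.arctan2(d@o,d@r))
E
```

```text
[474.93196676  63.77273431 238.        ] 82.72087773876784 0.8738741645209755
[449.90580698 109.61714654 238.        ] 81.65381062312491 1.5204644222180472
```

The leaf reads about 1.5 rad, at its stop. The arm is clear of everything and never came near the yellow door.

```bash
python3 -c "
from rig import job
print(job.finish_job())"
```

```text
the job is handed in; nothing more can be done
None
```

The blue door is folded against its stop, measured from the camera at about 1.5 rad; the arm was clear of everything, the yellow door was never approached, and the job is handed in (no verdict was shown).

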